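# Set the length stop on the garage bench

## Robot

A 7-joint arm with a two-finger parallel gripper is mounted at the origin on the work surface. World frame = base frame: x ahead of the robot, y to its left, z up, the work surface at z = 0. Lengths are in mm, angles in degrees, forces in N, time in s.
With the tool pointing down it reaches from about 400 to 850 mm from the base axis. Payload 10.4 kg.
Tool frame: the origin (TCP) lies between the finger pads; the fingertips stand 19 mm ahead of it and the grasp point (between the pads) is the TCP; z points along the fingers, y is the line along which they close (so a half turn about z gives the same grasp; the last joint's range is limited). The gripper opens to 87 mm and grips with 3 to 60 N. Pads are 19 mm wide; open, the fingers measure 117 mm over their backs; the gripper's body (75 mm by 190 mm) begins 51 mm behind the grasp point.
Start: joints at [-76.41, 19.034, -3.707, 83.658, 1.238, 77.344, -5.071], TCP at [160.54, 604.05, 241.576] pointing down, gripper open.
Joint ranges: [-148.97, 148.97], [-28.65, 121.19], [-84.17, 76.75], [9.2, 138.47], [-72.65, 252.65], [3.7, 117.97], [-149.18, 149.18]. Speed limits (degrees/s): [127.2, 127.2, 159.86, 159.86, 180, 180, 180].

## Interface

Orientations are given as a 3x3 rotation matrix whose columns are the frame's x, y, z axes.
In Python, from workcell import r, imaging, close_job gives the robot as it stands. The module is installed in compiled form; this text tells all that it offers.
- The arm moves only by the shell command python3 -m inch 'ROWS' [FORCE]. ROWS is text: rows parted by semicolons, each of 7 numbers parted by spaces: the shift along the tool's x, y, z in units of 30 mm (1.0 is 30 mm), then the turn, a rotation vector about the tool's x, y, z in units of 8 degrees (1.0 is 8 degrees), then the finger opening in mm, from 0 to 87. A call has 1 to 10 rows; each row shifts and turns the commanded pose from where the row before left it, along the tool's axes as they then stand; what a row does not reach is not made up. A row lasts 1/10 s, in which the tool goes at most 50 mm and 8.59 degrees, less where a joint would pass 70% of its speed; a pose out of reach is approached as far as the arm can. A call is refused whole if a number of a shift passes 1 or a number of a turn 1, either way. A call with a gripper value outside its range is refused whole. The fingers move at their own pace and stop on an object; FORCE is the grip in N (left out, the last holds). Time passes only in rows, so rows that do not move let the fingers close. It gives the time, the measured TCP pose, the force, the opening and the grip force at its end, in the units of the state.
- r.observe(): the state, without advancing time (a new reading comes with each control period).
- imaging.grab_frame(name): name is "scene" or "top" or "wrist"; returns (picture, depth): 384x512x3 uint8, red, green, blue; 384x512 float32, mm along the optical axis (not along the pixel's ray), 0 where there is no reading.
- imaging.camera_params(name): a dict with "camera_matrix" (3x3 intrinsics, pixels), "pose" (4x4, takes a point from camera to world coordinates). Camera axes: x right, y down, z forward; pixel columns grow to the right and rows downward; lengths in mm; the calibration is good to about 2 mm. A picture is of the moment at which its call begins: read the wrist's pose just before it. camera_params takes no time and is no camera call; for the wrist camera it gives the pose at the moment of the call.
- close_job(): hands the job in; it is judged then, once.
The state is a dict: "clock": time; "qpos": joint angles; "qvel": joint speeds; "joint_torque": joint torques, N m; "eef_pos": TCP position; "tool_rot": TCP orientation; "force": force on the tool from outside, world axes, zero at the start; "wrist_torque": the same for the moment, N m; "grip_width": finger opening in mm; "finger_force": force on a finger pad.
Only numpy, scipy, OpenCV 4.12 (cv2) and the standard library are available. Lean on these libraries where they do the work, as an engineer would, in place of code of your own. Each camera call takes 0.05 s, during which the arm holds its last target. There are 200 camera calls.

## Task

Before the next batch of wood is cut, slide the black grip of the long stop rail along its track until it stands level with the steel pointer clipped to that rail's side, then let go. Leave the stop on the short rail where it is.

Things in the scene. Friction and masses are not known exactly. Their poses are not given: they have to be found in the camera images.
- long_stop (a joint): Position (m) of the sliding stop on the long rail, 0 at the end by the wooden fence and 0.20 at the far end. It slides freely by hand (about 2 N of friction) and stays where it is left.
- long_stop_grip (a point): Centre of the black grip on the LONG rail (aluminium track 300 x 50 mm, 20 mm high, fixed across the robot's front, a 44 mm high wooden fence at one end). Grip: 24 mm across the track (x), 22 along it (y), 40 tall; centre 54 mm above the bench, 20 below its top, on a 36 x 40 x 14 mm carriage. y: along the track away from the fence, as the joint grows; x: across it; z: up. Starts near the fence.
- pointer_tip (a point): Tip of the pointer: a small steel clip (36 x 30 mm, 24 mm high, flat arrow on top) fixed at the long rail's +x side, further from the fence than the grip starts. The tip is 22 mm above the bench, 20 mm from the track's middle line. Axes as the long rail's (y along the track). The grip is level with it when both have the same position along y; the carriage passes it freely.
- short_stop_grip (a point): Centre of the same kind of grip on the SHORT rail (190 mm long, otherwise of the same make, also with a wooden fence, but no pointer), to be left alone. The two rails lie one behind the other; which is nearer the robot varies.
Mind the look-alikes: they are no part of the job. What is shaped like the part that bears pointer_tip but orange is not meant.

How it is judged:
By the outcome, as a careful person would: the job done as asked, in the order asked, and still so for the second after the job is handed in, with the robot touching nothing.
It also fails if it takes over 32 s, if anything falls off the work surface, if the arm or the gripper's body presses on something with over 40 N, if the wrist force passes 120 N, or if a joint passes its speed limit or range.

## Working session

There is one attempt and no reset: what is moved stays moved. The work goes in short steps, Python scripts to look and compute and a shell command to move; the robot and the scene stay as the last step left them, time stands still between calls to the robot, and variables do not carry over. Pictures are saved under pics/ and viewed, at most 10 in all, crops included, and the job is handed in when it is done.

```bash
mkdir -p pics; cat > h.py <<'E'
import numpy as np,cv2
from workcell import r,imaging
def snap(n,f):
    P=imaging.camera_params(n);p,d=imaging.grab_frame(n)
    np.savez('pics/'+f+'.npz',p=p,d=d,K=P["camera_matrix"],T=P["pose"]);cv2.imwrite('pics/'+f+'.png',p[:,:,::-1])
def w(f,u,v,z=None):
    a=np.load('pics/'+f+'.npz');K,T=a['K'],a['T'];ray=np.linalg.inv(K)@[u,v,1]
    if z is None: s=a['d'][int(v),int(u)]
    else:
        q=T[:3,:3]@ray; s=(z-T[2,3])/q[2]
    return (T[:3,:3]@(ray*s)+T[:3,3]).round(1)
E
python3 - <<'E'
from h import *
s=r.observe();print(s['clock'],s['eef_pos'],s['tool_rot'],s['grip_width'])
snap('top','t0');snap('scene','s0')
for n in('t0','s0'):
    a=np.load('pics/'+n+'.npz');print(a['T'].round(2))
p=np.hstack([cv2.imread('pics/t0.png')]);cv2.imwrite('pics/t0b.png',cv2.resize(p,None,fx=1.56,fy=1.56))
E
```

```text
0.0 [160.47125016 603.65483874 240.71995062] [[-9.66444290e-01  2.56876115e-01 -3.09057678e-04]
 [ 2.56876289e-01  9.66443165e-01 -1.47697087e-03]
 [-8.07118586e-05 -1.50679965e-03 -9.99998862e-01]] 86.93929249496078
[[ 2.0000e-02 -1.0000e+00  2.0000e-02  5.7265e+02]
 [-1.0000e+00 -2.0000e-02 -0.0000e+00 -2.1180e+01]
 [ 0.0000e+00 -2.0000e-02 -1.0000e+00  7.7745e+02]
 [ 0.0000e+00  0.0000e+00  0.0000e+00  1.0000e+00]]
[[ 7.9000e-01  4.8000e-01 -3.8000e-01  8.4891e+02]
 [ 6.1000e-01 -6.4000e-01  4.7000e-01 -3.1074e+02]
 [-1.0000e-02 -6.0000e-01 -8.0000e-01  5.8535e+02]
 [ 0.0000e+00  0.0000e+00  0.0000e+00  1.0000e+00]]
```

View pics/t0b.png

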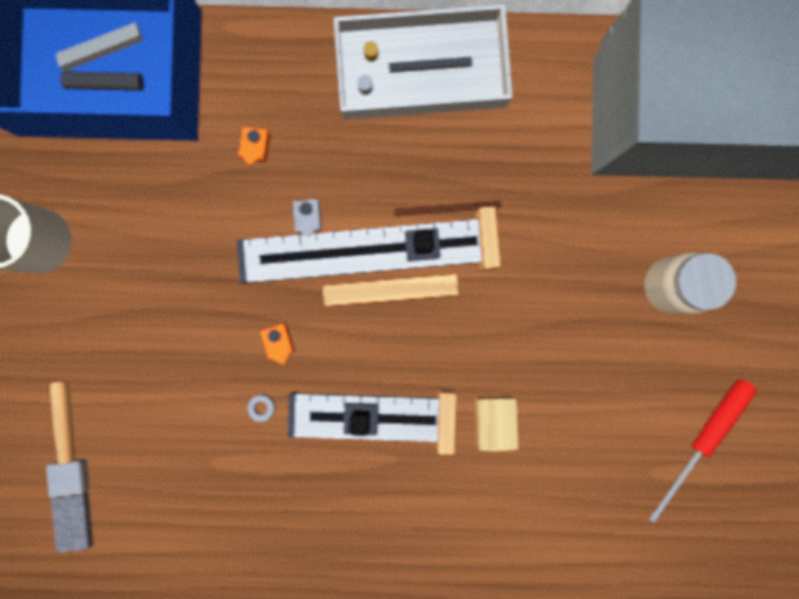

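View pics/s0.png

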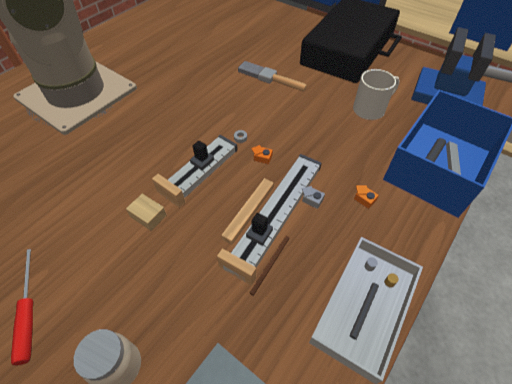

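The top view (at 1.56x) shows the long rail from (240,260) to its fence at (490,237). The black grip is near (423,241), and the steel pointer is near (306,215) with its tip around (308,236). The scene view agrees. I'll enlarge it.

```bash
python3 - <<'E'
from h import *
p=cv2.imread('pics/t0.png')[120:190,145:325]
cv2.imwrite('pics/c0.png',cv2.resize(p,None,fx=4.4,fy=4.4,interpolation=cv2.INTER_CUBIC))
s=cv2.imread('pics/s0.png')[150:280,210:335]
cv2.imwrite('pics/c1.png',cv2.resize(s,None,fx=4.5,fy=4.5,interpolation=cv2.INTER_CUBIC))
E
```

```text
(no output)
```

View pics/c0.png

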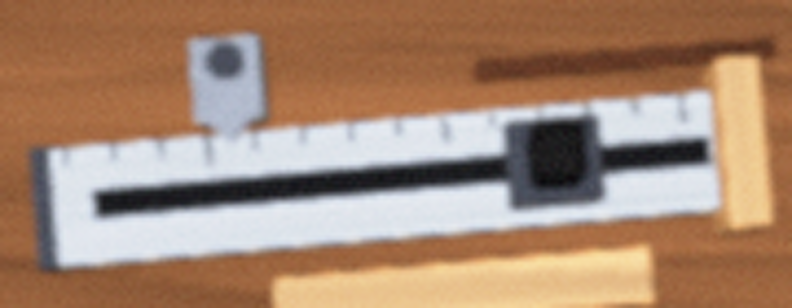

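View pics/c1.png

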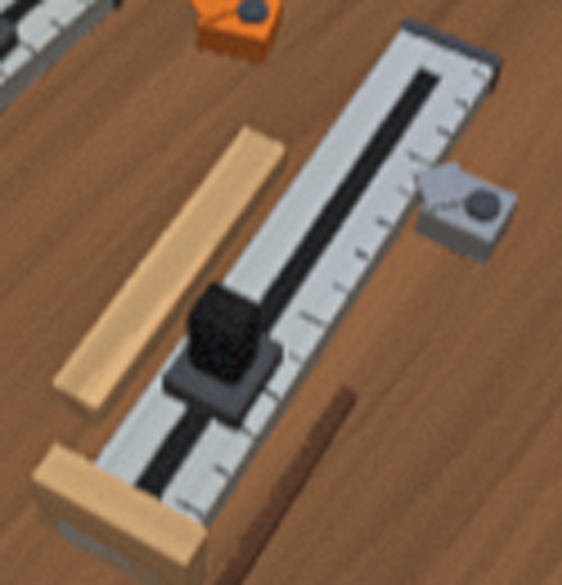

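The crop of the top view shows the tip at about (232,136), the carriage centre at about (555,161) and the grip top at about (557,153). The slot runs from (98,204) to (707,151).

```bash
cat >> h.py <<'E'
def c(u,v,z): return w('t0',145+(u+.5)/4.4-.5,120+(v+.5)/4.4-.5,z)
E
python3 - <<'E'
from h import *
A=c(98,204,20);B=c(707,151,20)
A2=(c(58,150,20)+c(62,268,20))/2;B2=(c(708,92,20)+c(718,212,20))/2
print(A,B,A2,B2,np.linalg.norm(A2-B2))
for a,b in((A,B),(A2,B2)):
    d=(a-b)/np.linalg.norm(a-b);print(d,np.degrees(np.arctan2(-d[0],d[1])))
d=((A2-B2)/np.linalg.norm(A2-B2)+(A-B)/np.linalg.norm(A-B))/2
X=np.array([d[1],-d[0],0])
O=B2
t=c(232,136,22);g=c(555,161,34);gt=c(557,153,74)
s0=w('s0',210+428/4.5,150+183/4.5,22)
gs=w('s0',210+222/4.5,150+300/4.5,74)
for n,q in dict(tip=t,car=g,griptop=gt,tipscene=s0,gripscene=gs).items(): print(n,q,'along',(q-O)@d,'across',(q-O)@X)
for u,v in((555,150),(555,195),(230,100),(600,250)):print(w('t0',145+u/4.4,120+v/4.4))
Ti=r.observe();print(Ti['clock'])
E
```

```text
[635.8 135.3  20. ] [ 664.2 -120.3   20. ] [633.4 151.2  20. ] [ 663.85 -122.8    20.  ] 275.68678332484495
[-0.11043153  0.99388373  0.        ] 6.340191745909928
[-0.11045143  0.99388152  0.        ] 6.341339291014052
tip [665.5  79.5  22. ] along 200.88022734324244 across 23.982217545981683
car [656.9 -55.7  34. ] along 67.45709266427555 across 0.5031389738199401
griptop [655.5 -54.6  74. ] along 68.70498162648079 across -0.7668110794059293
tipscene [671.5  78.4  22. ] along 199.12430757747927 across 29.824027691173892
gripscene [655.1 -53.   74. ] along 70.33937042399585 across -0.9876577644263036
[656.  -54.5  74. ]
[642.  -56.7  35.3]
[679.6  79.6  24.9]
[621.9 -78.2   1.6]
0.1
```

```bash
python3 -m inch '0 0 0 0 0 -0.885 60;0 0 0 0 0 -0.885 60;0 0 0 0 0 -0.885 60;0 0 0 0 0 0 60' 20
python3 -m inch '-0.47 -0.79 0 0 0 0 60;-0.47 -0.79 0 0 0 0 60;-0.47 -0.79 0 0 0 0 60;-0.47 -0.79 0 0 0 0 60;-0.47 -0.79 0 0 0 0 60;-0.47 -0.79 0 0 0 0 60;-0.47 -0.79 0 0 0 0 60;-0.47 -0.79 0 0 0 0 60;-0.47 -0.79 0 0 0 0 60;-0.47 -0.79 0 0 0 0 60'
```

```text
clock: 0.5
eef_pos: [160.6, 603.8, 241.1]
tool_rot: [[-0.994, -0.113, -0.0], [-0.113, 0.994, -0.001], [0.0, -0.001, -1.0]]
force: [-0.0, 0.2, 0.5]
grip_width: 64.4
finger_force: 0.0
clock: 1.5
eef_pos: [327.4, 383.1, 241.5]
tool_rot: [[-0.994, -0.106, -0.0], [-0.106, 0.994, 0.0], [0.0, 0.0, -1.0]]
force: [0.1, -0.4, 1.1]
grip_width: 60.2
finger_force: 0.0
```

```bash
python3 -m inch '-0.47 -0.79 0 0 0 0 60;-0.47 -0.79 0 0 0 0 60;-0.47 -0.79 0 0 0 0 60;-0.47 -0.79 0 0 0 0 60;-0.47 -0.79 0 0 0 0 60;-0.47 -0.79 0 0 0 0 60;-0.47 -0.79 0 0 0 0 60;-0.47 -0.79 0 0 0 0 60;-0.47 -0.79 0 0 0 0 60;-0.47 -0.79 0 0 0 0 60'
python3 -m inch '-0.47 -0.79 0 0 0 0 60;-0.47 -0.79 0 0 0 0 60;-0.47 -0.79 0 0 0 0 60;-0.47 -0.79 0 0 0 0 60;-0.47 -0.79 0 0 0 0 60;-0.47 -0.79 0 0 0 0 60;-0.47 -0.79 0 0 0 0 60;0 0 0 0 0 0 60;0 0 0 0 0 0 60'
python3 - <<'E'
from h import *
snap('wrist','w0')
p=cv2.imread('pics/w0.png');cv2.imwrite('pics/w0b.png',cv2.resize(p,None,fx=1.5,fy=1.5,interpolation=cv2.INTER_CUBIC))
print(r.observe()['eef_pos'])
E
```

```text
clock: 2.5
eef_pos: [493.7, 163.2, 241.5]
tool_rot: [[-0.994, -0.107, -0.0], [-0.107, 0.994, 0.0], [0.0, 0.0, -1.0]]
force: [-0.2, -0.5, 0.1]
grip_width: 59.7
finger_force: 0.0
clock: 3.4
eef_pos: [609.6, 10.0, 241.1]
tool_rot: [[-0.994, -0.107, -0.001], [-0.107, 0.994, -0.0], [0.001, 0.0, -1.0]]
force: [-0.5, 0.5, -0.5]
grip_width: 60.0
finger_force: 0.0
[609.39107251  10.93995967 241.22392492]
```

View pics/w0b.png

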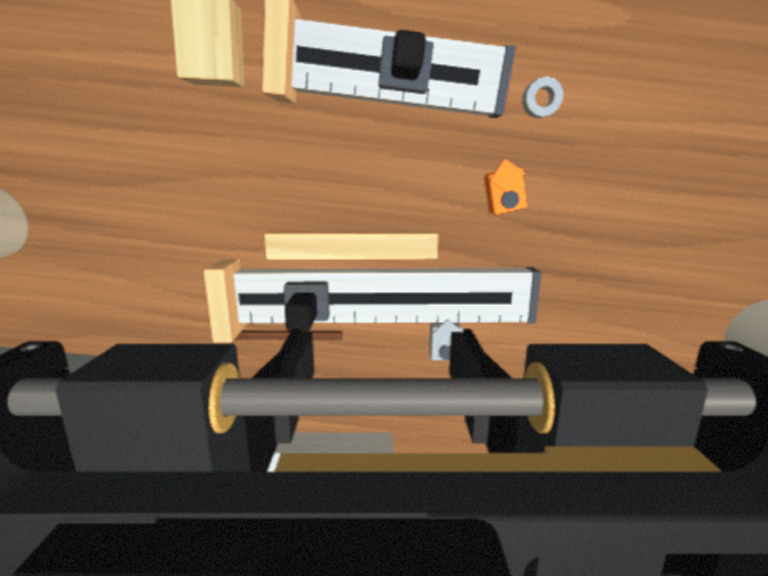

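The wrist view (at 1.5x) shows the long rail nearly parallel to the tool. The carriage is near (306,300), the grip top near (300,312) and the pointer tip near (447,321). I'll enlarge it.

```bash
python3 - <<'E'
from h import *
p=cv2.imread('pics/w0.png')[170:245,170:330]
cv2.imwrite('pics/w1.png',cv2.resize(p,None,fx=5,fy=5,interpolation=cv2.INTER_CUBIC))
E
```

```text
(no output)
```

View pics/w1.png

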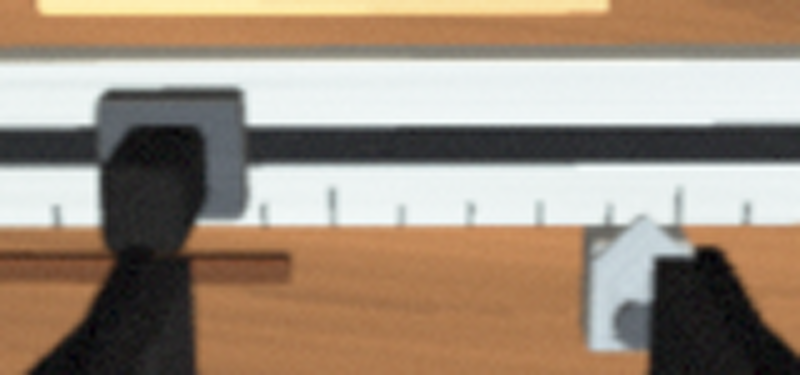

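```bash
python3 - <<'E'
from h import *
f=lambda u,v,z:w('w0',170+(u+.5)/5-.5,170+(v+.5)/5-.5,z)
d=np.array([-.1104,.9939,0]);X=np.array([.9939,.1104,0]);O=np.array([663.85,-122.8,20])
for n,q in dict(tip=f(643,215,22),carL=f(100,150,34),carR=f(246,150,34),slot=f(400,145,20),t1=f(333,190,20),t2=f(679,190,20),gL=f(101,190,74),gR=f(207,150,74)).items():
    print(n,q,'along',(q-O)@d,'across',(q-O)@X)
print(np.load('pics/w0.npz')['T'].round(3))
s=r.observe();R=s['tool_rot'];print(s['eef_pos'],R.T@(np.array([656,-55,59])-s['eef_pos'])/30)
E
```

```text
tip [662.6  79.7  22. ] along 201.40275 across 21.113625
carL [655.2 -74.9  34. ] along 48.562769999999986 across -3.309074999999979
carR [650.9 -34.8  34. ] along 88.89288 across -3.155805000000045
slot [649.5   7.6  20. ] along 131.18880000000001 across 0.13369499999997844
t1 [665.1 -10.3  20. ] along 111.67575 across 13.662374999999999
t2 [654.6  89.4  20. ] along 211.92677999999998 across 14.233305
gL [651.6 -65.5  74. ] along 58.30287 across -5.849354999999999
gR [638.4 -40.1  74. ] along 85.00520999999999 across -16.164675000000045
[[-1.05000e-01  9.55000e-01  2.78000e-01  5.32144e+02]
 [ 9.94000e-01  1.01000e-01  2.90000e-02  1.66000e+00]
 [-0.00000e+00  2.79000e-01 -9.60000e-01  3.86170e+02]
 [ 0.00000e+00  0.00000e+00  0.00000e+00  1.00000e+00]]
[609.39107251  10.93995967 241.22392492] [-1.30870205 -2.35735064  6.07208608]
```

```bash
python3 -m inch '-0.33 -0.59 0 0 0 0 60;-0.33 -0.59 0 0 0 0 60;-0.33 -0.59 0 0 0 0 60;-0.32 -0.59 0 0 0 0 60;0 0 0.8 0 0 0 60;0 0 0.8 0 0 0 60;0 0 0.8 0 0 0 60;0 0 0.8 0 0 0 60;0 0 0 0 0 0 60;0 0 0 0 0 0 60'
```

```text
clock: 4.45
eef_pos: [656.5, -54.7, 146.1]
tool_rot: [[-0.994, -0.111, -0.0], [-0.111, 0.994, 0.001], [0.0, 0.001, -1.0]]
force: [0.9, -0.2, 0.7]
grip_width: 60.0
finger_force: 0.0
```

Lined up over the grip. Now I'll go down to about z = 59 and close.

```bash
python3 -m inch '0 0 0.6 0 0 0 60;0 0 0.6 0 0 0 60;0 0 0.6 0 0 0 60;0 0 0.6 0 0 0 60;0 0 0.5 0 0 0 60;0 0 0 0 0 0 60;0 0 0 0 0 0 60' 
python3 -m inch '0 0 0 0 0 0 15;0 0 0 0 0 0 15;0 0 0 0 0 0 15;0 0 0 0 0 0 15;0 0 0 0 0 0 15;0 0 0 0 0 0 15;0 0 0 0 0 0 15' 15
python3 - <<'E'
from h import *
s=r.observe();print(s['eef_pos'],(s['eef_pos']-np.array([663.85,-122.8,20]))@[-.1104,.9939,0])
E
```

```text
clock: 5.15
eef_pos: [657.2, -55.7, 59.6]
tool_rot: [[-0.994, -0.111, 0.001], [-0.111, 0.994, 0.0], [-0.001, -0.0, -1.0]]
force: [1.2, 0.3, 0.7]
grip_width: 60.1
finger_force: 0.0
clock: 5.85
eef_pos: [656.6, -55.6, 58.6]
tool_rot: [[-0.994, -0.111, -0.0], [-0.111, 0.994, 0.0], [-0.0, 0.0, -1.0]]
force: [-0.6, 0.4, 1.4]
grip_width: 21.9
finger_force: 15.0
[656.6338555  -55.64240184  58.56031846] 67.54459916358907
```

Gripped: the opening is 21.9 mm, which matches the 22 mm grip. Now I'll slide it about 132.5 mm along +y.

```bash
python3 -m inch '0 0.44 0 0 0 0 15;0 0.44 0 0 0 0 15;0 0.44 0 0 0 0 15;0 0.44 0 0 0 0 15;0 0.44 0 0 0 0 15;0 0.44 0 0 0 0 15;0 0.44 0 0 0 0 15;0 0.44 0 0 0 0 15;0 0.44 0 0 0 0 15;0 0.44 0 0 0 0 15' 20
python3 -m inch '0 0 0 0 0 0 15;0 0 0 0 0 0 15;0 0 0 0 0 0 15'
python3 - <<'E'
from h import *
s=r.observe();e=s['eef_pos']-np.array([663.85,-122.8,20]);print(s['eef_pos'],e@[-.1104,.9939,0],e@[.9939,.1104,0])
snap('top','t1')
p=cv2.imread('pics/t1.png')[115:185,145:325]
cv2.imwrite('pics/c2.png',cv2.resize(p,None,fx=4.4,fy=4.4,interpolation=cv2.INTER_CUBIC))
E
```

```text
clock: 6.85
eef_pos: [641.8, 76.5, 58.5]
tool_rot: [[-0.994, -0.111, -0.0], [-0.111, 0.994, 0.0], [0.0, 0.0, -1.0]]
force: [1.9, -2.9, 1.1]
grip_width: 21.9
finger_force: 20.0
clock: 7.15
eef_pos: [642.0, 75.6, 58.6]
tool_rot: [[-0.994, -0.111, -0.0], [-0.111, 0.994, 0.001], [0.0, 0.001, -1.0]]
force: [-1.0, 2.5, 2.6]
grip_width: 22.0
finger_force: 20.0
[641.97320949  75.58576688  58.56663405] 199.5908113720507 0.1584465734645885
```

```bash
python3 -m inch '0 0 0 0 0 0 50;0 0 0 0 0 0 50;0 0 0 0 0 0 50;0 0 0 0 0 0 50;0 0 -0.5 0 0 0 50;0 0 -0.8 0 0 0 50;0 0 -0.8 0 0 0 50;0 0 -0.8 0 0 0 87;0 0 -0.8 0 0 0 87;0 0 -0.8 0 0 0 87'
python3 -m inch '0.8 0 -0.5 0 0 0 87;0.8 0 -0.5 0 0 0 87;0.8 0 -0.4 0 0 0 87;0 0 0 0 0 0 87;0 0 0 0 0 0 87'
python3 - <<'E'
from h import *
snap('wrist','w2')
p=cv2.imread('pics/w2.png')[150:270,170:330]
cv2.imwrite('pics/w2b.png',cv2.resize(p,None,fx=5,fy=5,interpolation=cv2.INTER_CUBIC))
E
```

```text
clock: 8.2
eef_pos: [642.1, 75.2, 195.9]
tool_rot: [[-0.994, -0.11, 0.001], [-0.11, 0.994, 0.0], [-0.001, 0.0, -1.0]]
force: [-0.4, -0.2, -0.5]
grip_width: 66.4
finger_force: 0.0
clock: 8.7
eef_pos: [570.7, 67.5, 236.8]
tool_rot: [[-0.994, -0.111, 0.002], [-0.111, 0.994, 0.001], [-0.002, 0.001, -1.0]]
force: [0.8, -0.4, -0.6]
grip_width: 86.7
finger_force: 0.0
```

View pics/w2b.png

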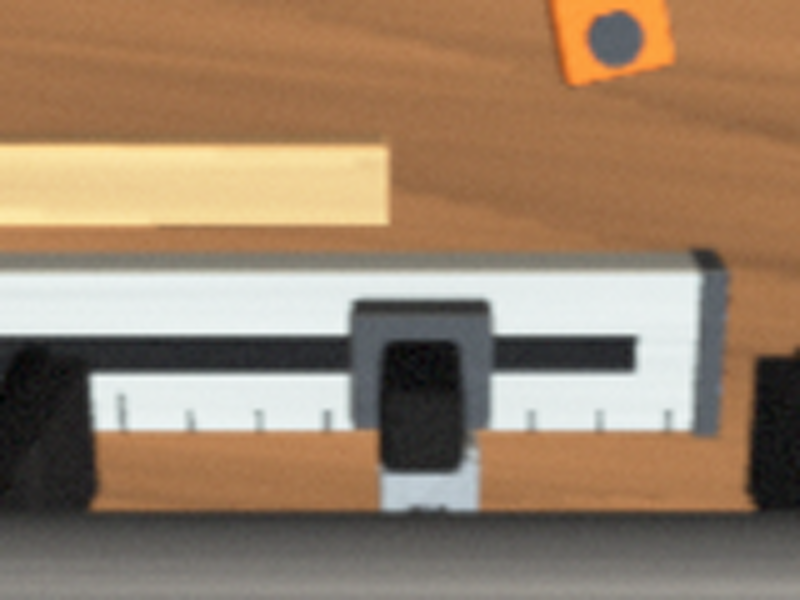

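The clip's edges are at about u = 381 and 479, so its centre is near 430. The carriage spans 350 to 492, centre 421, so the grip sits slightly short of the pointer. I'll quantify that.

```bash
python3 - <<'E'
from h import *
f=lambda u,v,z:w('w2',170+(u+.5)/5-.5,150+(v+.5)/5-.5,z)
O=np.array([663.85,-122.8,20]);d=np.array([-.1104,.9939,0]);X=np.array([.9939,.1104,0])
for n,q in dict(clL=f(381,495,24),clR=f(479,480,24),cL=f(351,380,34),cR=f(491,380,34),gL=f(382,400,74),gR=f(463,400,74),t=f(121,400,20),tz=f(668,415,20),slotend=f(635,352,20)).items(): print(n,q,(q-O)@d,(q-O)@X)
g=lambda u,v,z:w('w0',170+(u+.5)/5-.5,170+(v+.5)/5-.5,z)
for q in(g(588,280,24),g(643,215,24),g(747,210,20)):print((q-O)@d)
a=np.load('pics/w2.npz');g=a['p'][246].astype(int).sum(1);print(list(zip(range(240,272),g[240:272])))
e=r.observe()['eef_pos'];print(e,(e-O)@d)
E
```

```text
clL [686.7  68.   24. ] 187.11348 43.77493500000002
clR [678.6  96.3  24. ] 216.13509 38.848665
cL [646.4  55.7  34. ] 179.33763000000002 2.362844999999955
cR [642.2  94.8  34. ] 218.6628 2.5051050000000226
gL [633.3  64.3  74. ] 189.33141 -9.70780500000007
gR [631.1  84.4  74. ] 209.55167999999998 -9.675344999999998
t [666.3 -10.9  20. ] 110.94693 14.78881499999993
tz [653.6 149.5  20. ] 271.77057 19.874445
slotend [634.9 136.8  20. ] 261.21252000000004 -0.1135650000000445
185.86548
201.08247
231.95952000000003
[(240, np.int64(357)), (241, np.int64(358)), (242, np.int64(356)), (243, np.int64(364)), (244, np.int64(357)), (245, np.int64(373)), (246, np.int64(491)), (247, np.int64(584)), (248, np.int64(601)), (249, np.int64(592)), (250, np.int64(592)), (251, np.int64(597)), (252, np.int64(606)), (253, np.int64(607)), (254, np.int64(606)), (255, np.int64(604)), (256, np.int64(601)), (257, np.int64(593)), (258, np.int64(586)), (259, np.int64(577)), (260, np.int64(588)), (261, np.int64(593)), (262, np.int64(589)), (263, np.int64(583)), (264, np.int64(576)), (265, np.int64(499)), (266, np.int64(389)), (267, np.int64(367)), (268, np.int64(362)), (269, np.int64(350)), (270, np.int64(366)), (271, np.int64(354))]
[570.82412092  67.58367198 236.03963265] 199.4923886324467
```

```bash
python3 -m inch '0.8 0 0 0 0 0 87;0.8 0 0 0 0 0 87;0 0 0 0 0 0 87;0 0 0 0 0 0 87'
python3 - <<'E'
from h import *
snap('top','t2');snap('wrist','w3')
p=cv2.imread('pics/t2.png')[120:190,145:325]
a=cv2.resize(p,None,fx=4.4,fy=4.4,interpolation=cv2.INTER_CUBIC)[:280]
p=cv2.imread('pics/w3.png')[215:275,170:330]
b=cv2.resize(p,None,fx=4.95,fy=5,interpolation=cv2.INTER_CUBIC)
print(a.shape,b.shape)
cv2.imwrite('pics/m.png',np.vstack([a,b]))
E
```

```text
clock: 9.15
eef_pos: [523.2, 62.3, 235.4]
tool_rot: [[-0.994, -0.111, 0.0], [-0.111, 0.994, 0.0], [-0.0, 0.0, -1.0]]
force: [0.8, 0.2, -0.2]
grip_width: 87.2
finger_force: 0.0
(280, 792, 3) (300, 792, 3)
```

View pics/m.png

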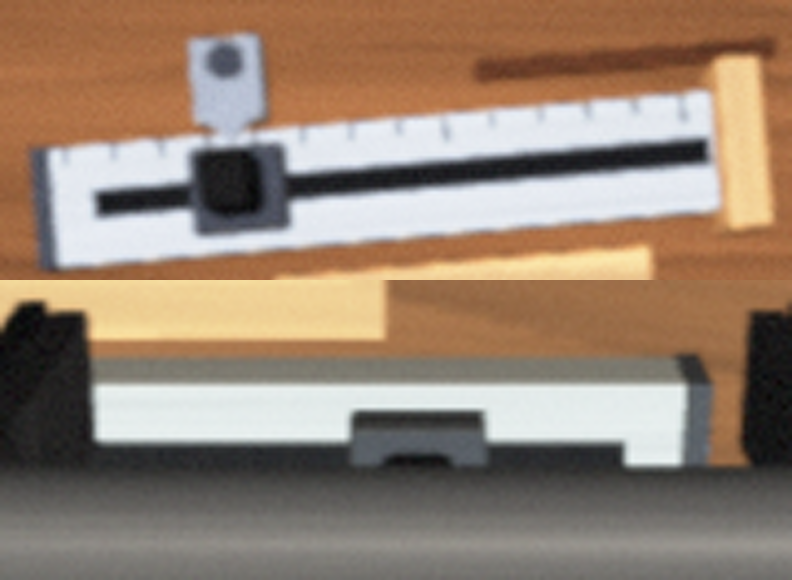

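In the top crop the carriage centre is at about (240,189) and the tip is at about (231,136). Next I'll compare them with the same measurement in the starting image.

```bash
python3 - <<'E'
from h import *
O=np.array([663.85,-122.8,20]);d=np.array([-.1104,.9939,0]);X=np.array([.9939,.1104,0])
P=lambda q:print(((q-O)@d).round(1),((q-O)@X).round(1))
cr=lambda pts,z:sum(c(u,v,z) for u,v in pts)/len(pts)
P(cr([(190,152),(282,144),(290,226),(198,234)],34))
P(cr([(507,125),(597,117),(603,197),(512,207)],34))
P(cr([(188,40),(260,35),(268,117),(196,124)],24));P(c(231,136,22))
# registration of carriage motion: shape-aligned depth centroid of grip top
for f in('t0','t2'):
    a=np.load('pics/%s.npz'%f);D=a['d'];K,T=a['K'],a['T']
    v,u=np.mgrid[110:200,140:330];s=D[110:200,140:330].astype(float)
    W=np.stack([(u-K[0,2])/K[0,0]*s,(v-K[1,2])/K[1,1]*s,s],-1)@T[:3,:3].T+T[:3,3]-O
    for lo,hi in((28,42),(66,82)):
        al=W@d;ac=W@X;z=W[...,2]+20
        m=(z>lo)&(z<hi)&(abs(ac)<18)&(al>25)&(al<260)
        print(f,lo,m.sum(),(al[m].min()+al[m].max())/2,al[m].min(),al[m].max(),ac[m].mean())
    m=(z>18)&(z<30)&(ac>27)&(ac<60)&(al>150)&(al<240)
    print('clip',m.sum(),(al[m].min()+al[m].max())/2,al[m].min(),al[m].max())
E
```

```text
198.0 0.2
67.5 0.3
200.3 47.8
201.3 24.0
t0 28 233 68.5004965539275 48.472775389354815 88.52821771850019 -2.908491793305263
t0 66 173 68.70568042970984 57.883694473834254 79.52766638558543 0.5669700933871817
clip 273 201.95171055529556 186.9389893172466 216.96443179334454
t2 28 228 199.53870349702157 179.46303189296916 219.61437510107402 -2.8909410050970576
t2 66 179 199.4851756165918 188.41560210139593 210.55474913178767 0.10261447754417889
clip 271 201.81446753546982 186.82628498898256 216.8026500819571
```

The depth profile puts the clip centre at 201.9 mm (its width comes out at 30 mm, as given) and the grip at 199.5 mm. With the tip read at 201.3 to 201.4 mm, the grip is about 2 mm short. I'll regrasp 2 mm further along, so closing the fingers centres it there.

```bash
python3 -m inch '-0.8 0.07 0 0 0 0 60;-0.8 0 0 0 0 0 60;-0.8 0 0 0 0 0 60;-0.8 0 0 0 0 0 60;-0.8 0 0 0 0 0 60;0 0 0.8 0 0 0 60;0 0 0.8 0 0 0 60;0 0 0.8 0 0 0 60;0 0 0 0 0 0 60;0 0 0 0 0 0 60'
python3 -m inch '0 0 0.7 0 0 0 60;0 0 0.7 0 0 0 60;0 0 0.7 0 0 0 60;0 0 0.7 0 0 0 60;0 0 0.7 0 0 0 60;0 0 0 0 0 0 60;0 0 0 0 0 0 60'
python3 -m inch '0 0 0 0 0 0 15;0 0 0 0 0 0 15;0 0 0 0 0 0 15;0 0 0 0 0 0 15;0 0 0 0 0 0 15;0 0 0 0 0 0 15;0 0 0 0 0 0 15;0 0 0 0 0 0 15' 20
python3 - <<'E'
from h import *
e=r.observe()['eef_pos']-np.array([663.85,-122.8,20]);print(e@[-.1104,.9939,0],e@[.9939,.1104,0])
E
```

```text
clock: 10.25
eef_pos: [642.2, 77.4, 163.5]
tool_rot: [[-0.994, -0.111, -0.001], [-0.111, 0.994, -0.001], [0.001, -0.0, -1.0]]
force: [0.5, 0.2, 0.8]
grip_width: 60.1
finger_force: 0.0
clock: 10.95
eef_pos: [642.8, 77.5, 60.1]
tool_rot: [[-0.994, -0.111, 0.001], [-0.111, 0.994, 0.0], [-0.001, 0.0, -1.0]]
force: [-0.0, -0.5, 0.1]
grip_width: 59.8
finger_force: 0.0
clock: 11.75
eef_pos: [641.9, 77.2, 58.7]
tool_rot: [[-0.994, -0.11, 0.0], [-0.11, 0.994, -0.0], [-0.0, -0.0, -1.0]]
force: [-0.2, -2.2, 2.4]
grip_width: 22.0
finger_force: 20.0
201.20396170734637 0.22496327012799863
```

Centred at about 201.3. Now I'll release, retreat and check.

```bash
python3 -m inch '0 0 0 0 0 0 50;0 0 0 0 0 0 50;0 0 0 0 0 0 50;0 0 0 0 0 0 50;0 0 -0.5 0 0 0 50;0 0 -0.8 0 0 0 50;0 0 -0.8 0 0 0 50;0 0 -0.8 0 0 0 50;0 0 -0.8 0 0 0 50;0 0 -0.8 0 0 0 50'
python3 -m inch '0.8 0 -0.5 0 0 0 87;0.8 0 -0.5 0 0 0 87;0.8 0 -0.4 0 0 0 87;0.8 0 0 0 0 0 87;0.8 0 0 0 0 0 87;0 0 0 0 0 0 87;0 0 0 0 0 0 87'
python3 - <<'E'
from h import *
snap('top','t3')
p=cv2.imread('pics/t3.png')[120:190,145:325]
cv2.imwrite('pics/f.png',cv2.resize(p,None,fx=4.4,fy=4.4,interpolation=cv2.INTER_CUBIC))
O=np.array([663.85,-122.8,20]);d=np.array([-.1104,.9939,0]);X=np.array([.9939,.1104,0])
a=np.load('pics/t3.npz');D=a['d'];K,T=a['K'],a['T']
v,u=np.mgrid[110:200,140:330];s=D[110:200,140:330].astype(float)
W=np.stack([(u-K[0,2])/K[0,0]*s,(v-K[1,2])/K[1,1]*s,s],-1)@T[:3,:3].T+T[:3,3]-O
al=W@d;ac=W@X;z=W[...,2]+20
for lo,hi in((28,42),(66,82)):
    m=(z>lo)&(z<hi)&(abs(ac)<18)&(al>25)&(al<260);print((al[m].min()+al[m].max())/2,m.sum())
for x0 in(18,27,35,45):
    m=(z>18 if x0>26 else z>21.2)&(z<30)&(ac>x0)&(ac<x0+9)&(al>150)&(al<240);print(x0,al[m].min(),al[m].max(),al[m].mean())
E
```

```text
clock: 12.75
eef_pos: [641.8, 77.4, 195.9]
tool_rot: [[-0.994, -0.11, 0.001], [-0.11, 0.994, 0.0], [-0.001, 0.0, -1.0]]
force: [0.9, 0.8, -0.1]
grip_width: 49.9
finger_force: 0.0
clock: 13.45
eef_pos: [522.7, 64.2, 236.8]
tool_rot: [[-0.994, -0.111, 0.002], [-0.111, 0.994, 0.001], [-0.002, 0.001, -1.0]]
force: [0.7, 0.3, -0.2]
grip_width: 86.2
finger_force: 0.0
201.34168864728588 227
201.35273711858935 176
18 150.03100469292468 238.60496022212737 195.02166656205418
27 187.79199944920882 216.00114540882035 201.31864679489615
35 187.29205911657328 216.93379395006335 201.31932419166884
45 186.88637669118344 216.54948165721876 201.5703385531761
```

View pics/f.png

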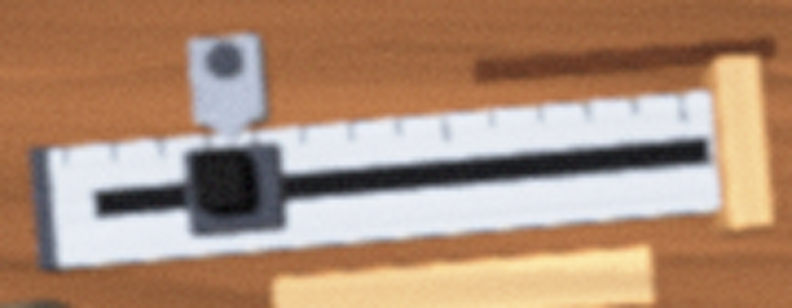

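The crop shows the carriage centred at about (236,189), below the tip at (231,136). By depth the grip is at 201.35 mm and the clip at 201.3 to 201.6 mm, so they are level. Handing in.

```bash
python3 -c "
from workcell import close_job;print(close_job())"
```

```text
the job is handed in; nothing more can be done
None
```

I slid the long rail's grip level with the steel pointer (within about 0.5 mm by the top camera's depth), let go, left the short rail's stop alone and handed the job in at about 13.5 s; no verdict was returned.

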